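Hold the spring clip gaping over the gel casting plate

ROBOT

A 7-joint arm with a two-finger parallel gripper is mounted at the origin on the work surface. World frame = base frame: x ahead of the robot, y to its left, z up, the work surface at z = 0. Lengths are in m, angles in rad, forces in N, time in s.
With the tool pointing down it reaches from about 0.375 to 0.925 m from the base axis. Payload 3.1 kg.
Tool frame: the origin (TCP) lies on the mounting face of the last link; the fingertips stand 173 mm ahead of it and the grasp point (between the pads) lies 155 mm ahead of it; z points along the fingers, x is the direction in which the jaws open and shut, and the axes are right-handed (so a half turn about z gives the same grasp; the last joint's range is limited). The gripper opens to 85 mm and grips with 20 to 120 N. Pads are 22 mm wide; open, the fingers measure 114 mm over their backs; the gripper's body (76 mm by 85 mm) begins 54 mm behind the grasp point. The pads swing forward as they close: fully open they stand 13 mm farther back than shut.
Start: joints at [1.039, 0.383, 0.044, 1.598, -0.018, 1.161, -0.05], TCP at [0.273, -0.59, 0.405] pointing down, gripper open.
Joint ranges: [-2.61, 2.61], [-0.41, 2.15], [-1.48, 1.57], [0, 2.5], [-1.57, 4.71], [0.05, 1.97], [-2.85, 2.85]. Speed limits (rad/s): [2.79, 2.79, 3.14, 3.14, 3.14, 3.14, 3.14].

INTERFACE

Orientations are given as a rotation vector (axis times angle).
In Python, from plant import arm gives the robot as it stands.
- The arm moves only by the tool drive_tool, never from a script. Its argument "steps" is text: rows parted by semicolons, each of 4 numbers parted by spaces: the shift along the tool's x, y, z in mm, then the turn about the tool's z in rad. A call has 1 to 5 rows; each row shifts and turns the pose as measured when the row begins, along the tool's axes as they then stand; what a row does not reach is not made up. A row lasts 1/12 s, in which the tool goes at most 41.7 mm and 7.16 degrees, less where a joint would pass 70% of its speed; a pose out of reach is approached as far as the arm can. A call with a gripper value outside its range is refused whole. "grip" is the gripper's target within -1 to 1 (shut at 1, half-way at 0, fully open at -1), set as the call begins (left out, the last holds). The fingers move at their own pace and stop on an object; "force" is the grip in N (left out, the last holds). Time passes only in rows, so rows that do not move let the fingers close. It gives the time, the measured TCP pose, the force and the opening at its end, in the units of the state.
- arm.observe(): the state, without advancing time (a new reading comes with each control period).
- arm.capture(name): name is "scene" or "top" or "wrist"; returns (picture, depth): 384x512x3 uint8, red, green, blue; 384x512 float32, m along the optical axis (not along the pixel's ray), 0 where there is no reading.
- arm.camera_info(name): a dict with "K" (3x3 intrinsics, pixels), "k1" (the pictures are not rectified: a ray, as slopes to the right and down, at radius r is drawn at 1 + k1 r^2 times it, then the intrinsics apply), "view" (4x4, takes a point from world to camera coordinates). Camera axes: x right, y down, z forward; pixel columns grow to the right and rows downward; lengths in m; the calibration is good to about 2 mm. A picture is of the moment at which its call begins: read the wrist's pose just before it. camera_info takes no time and is no camera call; for the wrist camera it gives the pose at the moment of the call.
- arm.sign_off(): hands the job in, once; it reports no verdict.
Trained networks look in the newest picture that a camera, given by its name, has taken for a name from the list of things; names that differ only in an ending like _2 or _b are one class to them, and where a whole thing is asked for, a point or a joint stands for the part that bears it (a point fixed in the world has none). Each returns a list of dicts, best first, with "confidence" (0 to 1); they miss things now and then, are a little off and sometimes report something else, mostly with a low value. They report only what shows in the picture. A call takes as long as a camera call. They do not tell look-alikes from the thing itself.
- arm.search_frame(camera, target): "location" ([column, row] in pixels, amid what is visible of it).
The state is a dict: "time": time; "joint_pos": joint angles; "joint_vel": joint speeds; "tau": joint torques, N m; "eef_pos": TCP position; "ee_rot": TCP orientation; "force": force on the tool from outside, world axes, zero at the start; "ft_torque": the same for the moment, N m; "gripper_width": finger opening in m.
Only numpy, scipy, OpenCV 4.12 (cv2) and the standard library are available. Lean on these libraries where they do the work, as an engineer would, in place of code of your own. Each camera call takes 0.05 s, during which the arm holds its last target. There are 200 camera calls.

TASK

Take the spring clip out of its two-post rest by its two wings, squeeze it wide open, and hold it gaping astride the middle of the upright ceramic plate's top edge, square to the plate, with the jaws reaching well over a centimetre down on either side and nothing touching the plate, so that I can slip the glass front plate in before the clip bites. Finish while still holding the clip squeezed open there; do not let it go or let it close. The plate is brittle, so do not knock it, and leave the bottle, jar, beaker and tip box where they stand.

Things in the scene. Friction and masses are not known exactly. Their poses are not given: they have to be found in the camera images.
- clip: The spring clip: grey plastic on a steel spindle, about 100 g, 87 mm tall, 84 mm long. Origin: middle of the spindle; y along the spindle (5 mm radius), z up to the wings; the jaws hang down along -z and open along +x and -x. Square steel cheeks (16 x 8 x 18 mm) on the spindle at y = +36 and -36 mm carry it in its rest; the jaws hang free between the posts and can be opened there.
- clip_wings (a point): Place to squeeze: between the wings, 32 mm above the spindle. The two wings, 40 mm wide along y, 4 mm thick, form a V 51 mm over the outside at its top, 43 mm above the spindle. Squeezed together along the clip's x they open the jaws: 3 N at first, under 10 N at the stop (20 to 30 N is plenty); there they stand parallel, 22 mm over the outside, top 48 mm above the spindle.
- clip_a (a joint): Angle of the clip half on the +x side: 0 = shut by its spring, 0.32 rad = fully open (stop). The two halves always open equally.
- clip_b (a joint): Angle of the clip half on the -x side, same meaning as clip_a.
- clip_a_tip (a point): Inner lower edge of the jaw on the clip's +x side, middle of its 44 mm width. Shut: 1 mm to the +x side of the spindle axis and 44 mm below it. Fully open: 15 mm to the side and 41.5 mm below.
- clip_b_tip (a point): The same point of the jaw on the clip's -x side.
- clip_rest: White rest for the clip, fixed: foot 90 x 110 x 10 mm, two posts 24 x 10 mm (at y = +36 and -36 mm) whose notches carry the clip's cheeks at 66 mm, with 6 mm high lips. Origin: centre of the foot's underside. The parked clip's spindle axis lies along the rest's y, 75 mm above its origin.
- casting_stand: Grey casting stand, fixed, foot 100 x 150 x 16 mm with two bars up to 42 mm that grip an upright white ceramic plate: 130 mm wide along y, 6 mm thick along x, its top edge 150 mm above the table. Origin: centre of the foot's underside.
- plate_top (a point): Middle of the plate's top edge: x across the 6 mm thickness, y along the edge, z up.
- amber_bottle: Bystander: amber bottle, 72 mm diameter, 170 mm tall. Origin at the centre of its underside.
- jar: Bystander: white jar with black lid, 64 mm diameter, 80 mm tall. Origin at the centre of its underside.
- beaker: Bystander: white beaker, 76 mm diameter, 90 mm tall. Origin at the centre of its underside.
- tip_box: Bystander: white pipette tip box, 60 x 90 x 45 mm. Origin at the centre of its underside.
Things that resemble listed ones, but are neither listed nor needed, are in the scene too. Leave any yellow look-alike of the casting_stand alone.

How it is judged:
On the way:
1. the clip is lifted out of its rest between the fingers (contact force between clip and the fingers above 2 N and contact force between clip and clip_rest below 0.1 N and height (world z) of clip above 0.095 m), for 0.2 s.
At the end, for the whole second after the job is handed in: Fingers hold the clip open (both halves over 0.22 rad), still, upright (0.3 rad), square to the plate (0.25 rad), within 25 mm of the edge's middle; a jaw tip on each side, over 3 mm clear of the face and over 10 mm below the edge; spindle above the edge; nothing touches plate or stand (contact force between clip and the fingers above 3 N and contact force between casting_stand and anything else below 0.2 N and value of joint each of clip_a, clip_b above 0.22 rad and ((x of clip_a_tip in the frame of plate_top above 0.006 m and x of clip_b_tip in the frame of plate_top below -0.006 m) or (x of clip_b_tip in the frame of plate_top above 0.006 m and x of clip_a_tip in the frame of plate_top below -0.006 m)) and z of each of clip_a_tip, clip_b_tip in the frame of plate_top below -0.01 m and z of clip in the frame of plate_top above 0 m and y of clip in the frame of plate_top between -0.025 and 0.025 m and angle between the y axis of clip and the y axis of plate_top, either way round below 0.25 rad and angle between clip's own z axis and vertical below 0.3 rad and linear speed of clip below 0.02 m/s); the arm keeps its last pose, push and grip.
It fails at once if the brittle plate or its stand is knocked (over 15 N) (contact force between casting_stand and anything else above 15 N).
It fails at once if a bystander is moved more than 30 mm (distance of any of amber_bottle, beaker, jar, tip_box from where it was at the start of the episode above 0.03 m).
It also fails if it takes over 42 s, if anything falls off the work surface, if the arm or the gripper's body presses on something with over 40 N, if the wrist force passes 120 N, or if a joint passes its speed limit or range.

## Working session

There is one attempt and no reset: what is moved stays moved. The work goes in short steps, Python scripts to look and compute and a tool call to move; the robot and the scene stay as the last step left them, time stands still between calls to the robot, and variables do not carry over. Pictures are saved under pics/ and viewed, about 8 in all and at most 12, crops included, and the job is handed in when it is done.

Besides the shell and the picture viewer there is one more tool, called after "Call:" by a JSON object that holds its "fn" and its "kwargs". drive_tool: Moves the arm, as the interface text tells. Its arguments: {"type":"object","properties":{"steps":{"type":"string"},"grip":{"type":"number"},"force":{"type":"number"}},"required":["steps"]}

```bash
mkdir -p pics; cat > h.py <<'E'
import numpy as np, cv2
from plant import arm
from scipy.spatial.transform import Rotation as R
def cap(n,f=None):
    ci=arm.camera_info(n); p,d=arm.capture(n)
    if f: cv2.imwrite('pics/'+f,p[:,:,::-1])
    return p,d,ci
def cloud(d,ci):
    K=np.array(ci['K']);h,w=d.shape
    u,v=np.meshgrid(np.arange(w),np.arange(h))
    xd=(u-K[0,2])/K[0,0]; yd=(v-K[1,2])/K[1,1]
    x,y=xd.copy(),yd.copy()
    for _ in range(10):
        s=1+ci['k1']*(x*x+y*y); x,y=xd/s,yd/s
    P=np.stack([x*d,y*d,d,np.ones_like(d)],-1)
    W=P@np.linalg.inv(np.array(ci['view'])).T
    W=W[...,:3]; W[d==0]=np.nan
    return W
E
python3 - <<'E'
from h import *
s=arm.observe(); print(s)
ims=[]
for n in ['scene','top']:
    p,d,ci=cap(n); W=cloud(d,ci); np.savez('pics/'+n,p=p,W=W)
    ims.append(p[:,:,::-1])
    for t in ['clip','clip_rest','casting_stand','plate_top','amber_bottle','jar','beaker','tip_box']:
        for r in arm.search_frame(n,t)[:3]:
            c,rr=map(int,r['location']); print(n,t,(c,rr),round(r['confidence'],2),W[rr,c].round(3))
    cv2.imwrite('pics/%s.png'%n,p[:,:,::-1])
E
```

```text
{'time': 0.0, 'joint_pos': array([ 1.03919692,  0.38382659,  0.0438048 ,  1.59956761, -0.01787124,
        1.16119955, -0.04990208]), 'joint_vel': array([-0.00176061, -0.00113173, -0.00063559, -0.00044233,  0.00019837,
       -0.00044566,  0.00221123]), 'tau': array([ 2.42015875e-05, -4.33457243e+01,  1.02440324e+00, -2.49512619e+01,
        1.04903753e-02,  1.12552100e-02, -1.32466769e-05]), 'eef_pos': array([ 0.27303267, -0.58933946,  0.40329451]), 'ee_rot': array([-2.64647764,  1.6904912 ,  0.00357765]), 'force': array([-0.32416052, -0.45479286, -0.34293676]), 'ft_torque': array([-0.01356691, -0.02530168,  0.00505536]), 'gripper_width': 0.08534613973183601}
scene clip (315, 166) 0.8 [0.484 0.205 0.057]
scene clip (310, 161) 0.77 [0.501 0.18  0.107]
scene clip_rest (309, 176) 0.93 [0.48  0.194 0.007]
scene casting_stand (160, 207) 0.73 [ 0.53  -0.234  0.052]
scene casting_stand (409, 209) 0.71 [0.696 0.382 0.105]
scene casting_stand (310, 154) 0.67 [0.464 0.192 0.09 ]
scene plate_top (160, 207) 0.75 [ 0.53  -0.234  0.052]
scene plate_top (242, 203) 0.7 [ 0.554 -0.018  0.041]
scene amber_bottle (406, 208) 0.75 [0.691 0.377 0.104]
scene jar (256, 260) 0.92 [ 0.744 -0.02   0.079]
scene jar (309, 161) 0.49 [0.498 0.178 0.104]
scene beaker (92, 269) 0.93 [ 0.656 -0.42   0.016]
scene beaker (311, 158) 0.21 [0.469 0.195 0.077]
top clip (188, 219) 0.56 [0.493 0.191 0.106]
top clip (188, 225) 0.53 [0.48  0.195 0.08 ]
top clip (188, 232) 0.38 [0.455 0.188 0.115]
top clip_rest (198, 234) 0.9 [0.461 0.175 0.01 ]
top casting_stand (327, 211) 0.83 [ 0.516 -0.211  0.086]
top plate_top (261, 206) 0.81 [ 0.542 -0.02   0.041]
top plate_top (330, 213) 0.76 [ 0.517 -0.229  0.044]
top amber_bottle (120, 160) 0.56 [0.664 0.39  0.131]
top jar (260, 153) 0.6 [ 0.698 -0.018  0.078]
top beaker (384, 158) 0.88 [ 0.701 -0.421  0.011]
top tip_box (257, 269) 0.78 [ 0.353 -0.005  0.044]
```

View pics/scene.png

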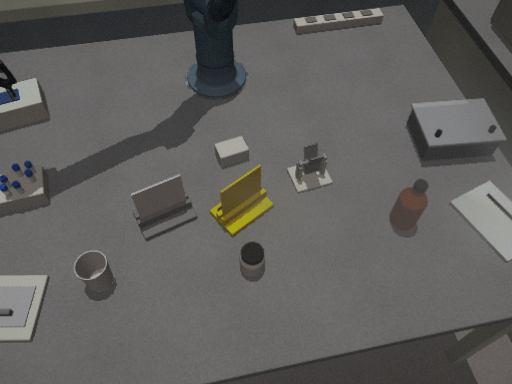

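View pics/top.png

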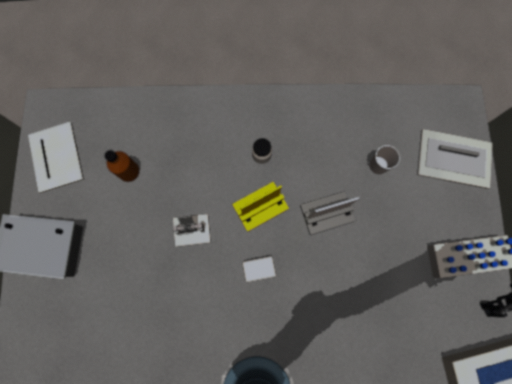

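The scene picture shows the clip in its white rest at (310,165), the grey stand with its plate at (162,205), and the yellow look-alike at (242,200). In the top picture they are at (188,225), (330,212) and (261,206).

- **Clip candidates:** only the one at (310,165).
- **Stand candidates:** grey (162,205) or yellow (242,200). I choose the grey one by its description.

Next I measure both and check a crop.

```bash
python3 - <<'E'
from h import *
def fit(P,lab):
    (c,sz,a)=cv2.minAreaRect((P[:,:2]*1000).astype(np.float32)); print(lab,len(P),'c',np.round(c,1),'size',np.round(sz,1),'ang',round(a,1),'zmax',P[:,2].max().round(3),'med',np.median(P[:,:2],0).round(3))
for n in ['top','scene']:
    z=np.load('pics/%s.npz'%n); W=z['W'].reshape(-1,3); p=z['p'].reshape(-1,3).astype(int)
    near=lambda x,y,r:np.hypot(W[:,0]-x,W[:,1]-y)<r
    A=near(.475,.19,.09)
    fit(W[A&(W[:,2]>.004)&(W[:,2]<.02)&(p.min(1)>150)],n+' foot')
    fit(W[A&(W[:,2]>.085)],n+' wings'); fit(W[A&(W[:,2]>.06)&(W[:,2]<.08)],n+' posts')
    B=near(.525,-.225,.11)
    fit(W[B&(W[:,2]>.13)],n+' plate'); fit(W[B&(W[:,2]>.008)&(W[:,2]<.022)],n+' standfoot')
a=cv2.imread('pics/scene.png')
c=[cv2.resize(a[135:200,275:345],(420,390),interpolation=3),cv2.resize(a[165:245,120:206],(380,390),interpolation=3)]
cv2.imwrite('pics/crop.png',np.hstack(c))
E
```

```text
top foot 424 c [475.1 197.8] size [ 84.9 103.9] ang 6.4 zmax 0.018 med [0.452 0.184]
top wings 156 c [474.9 196.6] size [60.8 58.9] ang 44.9 zmax 0.122 med [0.489 0.198]
top posts 123 c [474.4 197.6] size [24.  82.7] ang 5.6 zmax 0.08 med [0.474 0.201]
top plate 139 c [ 523.6 -226.3] size [  6.8 127.5] ang 16.5 zmax 0.155 med [ 0.522 -0.225]
top standfoot 939 c [ 523.9 -227.8] size [101.1 152.2] ang 16.1 zmax 0.022 med [ 0.512 -0.226]
scene foot 180 c [474.7 195.7] size [ 83.2 105.7] ang 5.1 zmax 0.015 med [0.497 0.162]
scene wings 223 c [476.5 195.3] size [59.1 62.7] ang 57.5 zmax 0.122 med [0.462 0.194]
scene posts 162 c [477.7 195.4] size [27.6 85. ] ang 6.8 zmax 0.08 med [0.484 0.187]
scene plate 322 c [ 526.6 -228.8] size [ 10.3 128.9] ang 16.5 zmax 0.152 med [ 0.528 -0.229]
scene standfoot 752 c [ 528.1 -228.5] size [ 99.8 149.2] ang 16.2 zmax 0.022 med [ 0.557 -0.224]
```

View pics/crop.png

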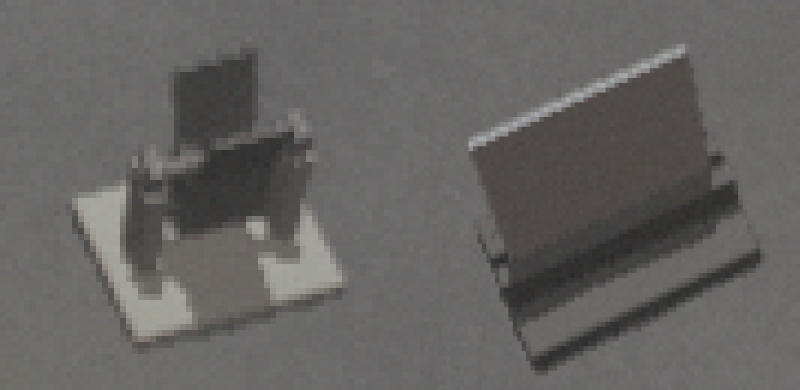

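The crop confirms both: the clip stands in its two-post rest with its wings up, and the grey stand holds the white plate. Next is a helper that turns targets into tool-axis shifts.

```bash
cat > go.py <<'E'
import sys
from h import *
# args: x y z yaw(of tool x axis, mod pi), world
x,y,z,yaw=map(float,sys.argv[1:5])
s=arm.observe(); Rm=R.from_rotvec(s['ee_rot']).as_matrix()
d=Rm.T@(np.array([x,y,z])-s['eef_pos'])*1000
ty=np.arctan2(Rm[1,0],Rm[0,0]); dy=(yaw-ty+np.pi/2)%np.pi-np.pi/2
print('t',round(s['time'],2),'pos',s['eef_pos'].round(4),'toolyaw',ty.round(3),'toolz',Rm[:,2].round(3),'q',s['joint_pos'].round(2))
print('tool delta mm',d.round(1),'turn',(-dy).round(3),'alt',(-dy+np.pi*np.sign(dy)).round(3),'F',s['force'].round(1),'w',s['gripper_width'].round(4))
E
python3 go.py .475 .196 .40 .104
```

```text
t 0.9 pos [ 0.2732 -0.5898  0.4047] toolyaw -1.137 toolz [-0.  0. -1.] q [ 1.04  0.38  0.04  1.6  -0.02  1.16 -0.05]Traceback (most recent call last):
  File "go.py", line 9, in <module>
    print('tool delta mm',d.round(1),'turn',(-dy).round(3),'alt',(-dy+np.pi*np.sign(dy)).round(3),'F',s['force'].round(1),'w',s['gripper_width'].round(4))
                                                                                                                              ^^^^^^^^^^^^^^^^^^^^^^^^
AttributeError: 'float' object has no attribute 'round'
```

```bash
sed -i "s/s\['gripper_width'\].round(4)/round(s['gripper_width'],4)/" go.py
```

Call:
{"fn": "drive_tool", "kwargs": {"steps": "-20 -35 0 0;-20 -35 0 0;-32 -25 0 0;-32 -25 0 0;-32 -25 0 0", "grip": -1, "force": 25}}

```text
time: 1.32
eef_pos: [0.3441, -0.4109, 0.4036]
ee_rot: [2.62, -1.715, 0.006]
force: [0.7, -0.2, -0.2]
gripper_width: 0.0857
```

Call:
{"fn": "drive_tool", "kwargs": {"steps": "-32 -25 0 0;-32 -25 0 0;-32 -25 0 0;-32 -25 0 0;-32 -25 0 0"}}

```text
time: 1.73
eef_pos: [0.3944, -0.2084, 0.4025]
ee_rot: [2.618, -1.717, 0.013]
force: [1.1, 0.3, 0.3]
gripper_width: 0.0855
```

Call:
{"fn": "drive_tool", "kwargs": {"steps": "-32 -25 0 0;-32 -25 0 0;-32 -25 0 0;-32 -25 0 0;-32 -25 0 0"}}

```text
time: 2.15
eef_pos: [0.4442, -0.0061, 0.402]
ee_rot: [2.616, -1.719, 0.025]
force: [0.9, -1.0, -0.0]
gripper_width: 0.0854
```

```bash
python3 go.py .475 .196 .40 .104
```

```text
t 2.15 pos [ 0.4442 -0.0061  0.402 ] toolyaw -1.163 toolz [ 0.008 -0.018 -1.   ] q [ 0.39  0.01 -0.47  2.05  0.03  1.07 -1.26]
tool delta mm [-173.3 -108.5   -1.4] turn -1.267 alt 1.875 F [ 0.9 -1.  -0. ] w 0.0854
```

Call:
{"fn": "drive_tool", "kwargs": {"steps": "-34 -22 0 0;-34 -22 0 0;-34 -22 0 0;-34 -22 0 0;-34 -22 0 0"}}

```text
time: 2.57
eef_pos: [0.4775, 0.1994, 0.4014]
ee_rot: [2.617, -1.724, 0.037]
force: [1.0, 0.2, -0.5]
gripper_width: 0.0853
```

Call:
{"fn": "drive_tool", "kwargs": {"steps": "0 0 0 -0.12;0 0 0 -0.12;0 0 0 -0.12;0 0 0 -0.12;0 0 0 -0.12"}}

```text
time: 2.98
eef_pos: [0.4753, 0.2159, 0.4037]
ee_rot: [3.027, -0.834, 0.032]
force: [-0.7, -0.5, -0.1]
gripper_width: 0.0856
```

Call:
{"fn": "drive_tool", "kwargs": {"steps": "0 0 0 -0.12;0 0 0 -0.12;0 0 0 -0.12;0 0 0 -0.12;0 0 0 -0.12"}}

```text
time: 3.4
eef_pos: [0.4753, 0.2162, 0.4045]
ee_rot: [3.13, 0.134, 0.033]
force: [0.6, -0.4, -0.6]
gripper_width: 0.0852
```

Call:
{"fn": "drive_tool", "kwargs": {"steps": "0 0 0 0;0 0 0 0"}}

```text
time: 3.57
eef_pos: [0.4755, 0.2159, 0.4048]
ee_rot: [3.13, 0.132, 0.033]
force: [-0.5, 0.9, 0.3]
gripper_width: 0.0858
```

```bash
python3 go.py .475 .196 .33 .104; python3 -c "
from h import *
p,d,ci=cap('wrist','w1.png'); np.savez('pics/w1',p=p,W=cloud(d,ci))"
```

```text
t 3.57 pos [0.4755 0.2159 0.4048] toolyaw 0.085 toolz [ 0.022 -0.007 -1.   ] q [ 0.23  0.22 -0.82  1.88  0.2   1.11 -0.58]
tool delta mm [-3.7 19.1 74.9] turn -0.019 alt 3.122 F [-0.5  0.9  0.3] w 0.0858
```

View pics/w1.png

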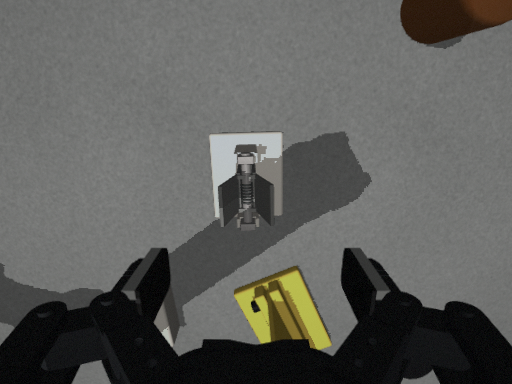

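The wrist view shows the clip at (247,195) with its wings left and right, across the jaw direction, well aligned. I'll refine its position from this cloud and target the grasp point instead of the TCP.

```bash
sed -i "s/-s\['eef_pos'\])\*1000/-s['eef_pos'])*1000-np.array([0,0,155.])/" go.py
python3 - <<'E'
from h import *
z=np.load('pics/w1.npz'); W=z['W'][120:240,195:300].reshape(-1,3)
A=np.hypot(W[:,0]-.475,W[:,1]-.196)<.08
for lo,hi in [(.004,.014),(.06,.085),(.09,.105),(.105,.13)]:
    P=W[A&(W[:,2]>lo)&(W[:,2]<hi)]
    c,s,a=cv2.minAreaRect((P[:,:2]*1000).astype(np.float32)); print(lo,len(P),np.round(c,1),np.round(s,1),round(a,1),P[:,2].max().round(3))
E
python3 go.py .475 .196 .107 .104
```

```text
0.004 3251 [474.9 197.5] [ 89.5 110.1] 6.4 0.014
0.06 1524 [475.5 198.1] [26.2 82.8] 7.2 0.085
0.09 471 [474.9 197.5] [38.8 39.8] 6.3 0.105
0.105 792 [474.7 197.4] [49.9 40.5] 6.0 0.12
t 3.62 pos [0.4755 0.2159 0.4048] toolyaw 0.085 toolz [ 0.022 -0.007 -1.   ] q [ 0.22  0.22 -0.82  1.88  0.2   1.11 -0.58]
tool delta mm [ -8.4  17.1 142.8] turn -0.019 alt 3.122 F [ 0.  -0.1  0.2] w 0.0856
```

Call:
{"fn": "drive_tool", "kwargs": {"steps": "-8 16 25 -0.025;0 0 30 0;0 0 30 0;0 0 15 0;0 0 0 0"}}

```text
time: 4.03
eef_pos: [0.4735, 0.1987, 0.305]
ee_rot: [3.13, 0.152, 0.05]
force: [-1.0, 0.8, -0.1]
gripper_width: 0.0854
```

```bash
python3 go.py .475 .1975 .107 .11
```

```text
t 4.03 pos [0.4735 0.1987 0.305 ] toolyaw 0.097 toolz [ 0.032 -0.006 -0.999] q [ 0.19  0.34 -0.76  1.99  0.32  0.91 -0.65]
tool delta mm [-4.8 -0.4 43. ] turn -0.013 alt 3.129 F [-1.   0.8 -0.1] w 0.0854
```

Call:
{"fn": "drive_tool", "kwargs": {"steps": "-5 0 20 -0.013;0 0 15 0;0 0 8 0;0 0 0 0;0 0 0 0"}}

```text
time: 4.45
eef_pos: [0.4717, 0.1988, 0.2634]
ee_rot: [3.13, 0.161, 0.055]
force: [-0.6, 1.3, 0.9]
gripper_width: 0.0856
```

```bash
python3 go.py .475 .1975 .107 .11
```

```text
t 4.45 pos [0.4717 0.1988 0.2634] toolyaw 0.103 toolz [ 0.035 -0.005 -0.999] q [ 0.15  0.4  -0.73  2.02  0.39  0.83 -0.7 ]
tool delta mm [-2.3  0.2  1.4] turn -0.007 alt 3.134 F [-0.6  1.3  0.9] w 0.0856
```

Call:
{"fn": "drive_tool", "kwargs": {"steps": "-2.5 0 1 0;0 0 0 0"}}

```text
time: 4.62
eef_pos: [0.4701, 0.1991, 0.2643]
ee_rot: [3.131, 0.159, 0.06]
force: [-0.1, 0.6, 0.1]
gripper_width: 0.0853
```

Call:
{"fn": "drive_tool", "kwargs": {"steps": "0 0 0 0;0 0 0 0;0 0 0 0;0 0 0 0;0 0 0 0", "grip": 1, "force": 28}}

```text
time: 5.03
eef_pos: [0.472, 0.2008, 0.2703]
ee_rot: [3.13, 0.158, 0.07]
force: [-11.6, -3.6, 23.9]
gripper_width: 0.0257
```

Call:
{"fn": "drive_tool", "kwargs": {"steps": "0 0 0 0;0 0 0 0;0 0 0 0;0 0 0 0;0 0 0 0"}}

```text
time: 5.45
eef_pos: [0.4684, 0.2013, 0.2706]
ee_rot: [3.126, 0.16, 0.057]
force: [-0.9, 0.9, 0.2]
gripper_width: 0.021
```

```bash
python3 go.py .475 .1975 .107 .11;python3 -c "
from h import *
p,d,ci=cap('wrist'); np.savez('pics/w2',p=p,W=cloud(d,ci))
q,d,ci=cap('scene')
cv2.imwrite('pics/w2.png',np.hstack([cv2.resize(p[60:384,100:400],(400,432)),cv2.resize(q[120:210,265:355],(400,432),interpolation=3)])[:,:,::-1])"
```

```text
t 5.45 pos [0.4684 0.2013 0.2706] toolyaw 0.103 toolz [ 0.037 -0.009 -0.999] q [ 0.15  0.38 -0.74  2.02  0.38  0.84 -0.7 ]
tool delta mm [0.3 2.4 8.8] turn -0.007 alt 3.134 F [-0.9  0.9  0.2] w 0.021
```

View pics/w2.png

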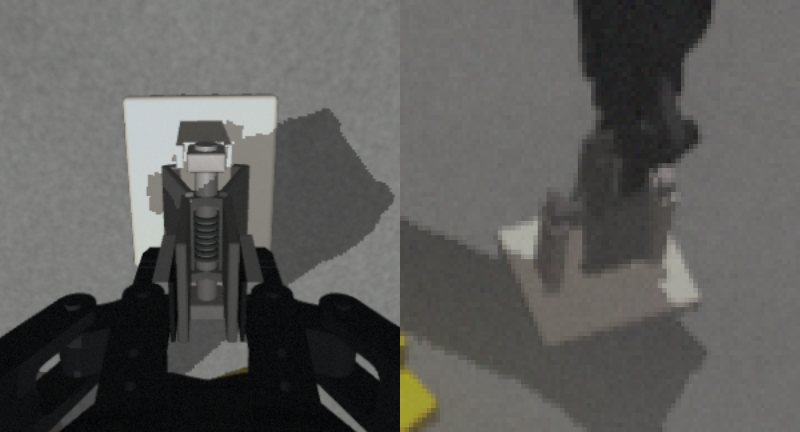

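The view shows the wings squeezed parallel between the pads (opening 21 mm) and the jaws spread, still in the rest. Now I lift.

Call:
{"fn": "drive_tool", "kwargs": {"steps": "0 0 -8 0;0 0 -12 0;0 0 -15 0;0 0 -15 0;0 0 -15 0"}}

```text
time: 5.97
eef_pos: [0.4655, 0.2006, 0.3371]
ee_rot: [3.126, 0.159, 0.046]
force: [-0.1, 0.2, -1.1]
gripper_width: 0.0206
```

Call:
{"fn": "drive_tool", "kwargs": {"steps": "0 0 -20 0;0 0 -25 0;0 0 -30 0;0 0 -20 0;0 0 0 0"}}

```text
time: 6.38
eef_pos: [0.4624, 0.203, 0.4445]
ee_rot: [3.127, 0.162, 0.062]
force: [0.4, 0.1, -0.8]
gripper_width: 0.0208
```

```bash
python3 go.py .525 -.228 .26 .285;python3 -c "
from h import *
p,d,ci=cap('wrist'); np.savez('pics/w3',p=p,W=cloud(d,ci))
q,d,ci=cap('scene'); np.savez('pics/s3',p=q,W=cloud(d,ci))
cv2.imwrite('pics/w3.png',np.hstack([cv2.resize(p[60:384,100:400],(400,432)),cv2.resize(q[90:210,265:385],(400,432),interpolation=3)])[:,:,::-1])"
```

```text
t 6.38 pos [0.4624 0.203  0.4445] toolyaw 0.104 toolz [ 0.04  -0.007 -0.999] q [ 0.28  0.13 -0.83  1.87  0.13  1.15 -0.49]
tool delta mm [ 10.4 433.   35. ] turn -0.181 alt 2.96 F [ 0.4  0.1 -0.8] w 0.0208
```

View pics/w3.png

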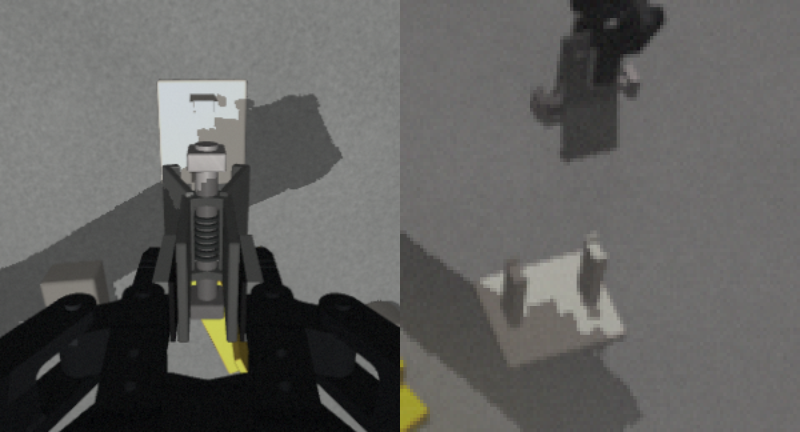

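The clip is out of the rest, held open and upright. I'll find where the spindle and jaws sit in the tool frame.

```bash
python3 - <<'E'
from h import *
s=arm.observe(); Rm=R.from_rotvec(s['ee_rot']).as_matrix()
for n,ok in (('w3',1),('s3',1)):
    W=np.load('pics/%s.npz'%n)['W']; T=(W-s['eef_pos'])@Rm*1000
    if n=='w3':
        for c,r in [(255,172),(255,178),(250,178),(261,178),(255,195),(255,215),(255,235),(255,270)]: print((c,r),T[r,c].round(1))
    P=T.reshape(-1,3); P=P[np.isfinite(P).all(1)]
    A=(abs(P[:,0])<40)&(abs(P[:,1])<60)&(P[:,2]>140)&(P[:,2]<260)
    P=P[A]
    for lo in range(150,250,10):
        Q=P[(P[:,2]>=lo)&(P[:,2]<lo+10)]
        if len(Q)>3: print(n,lo,len(Q),'x',Q[:,0].min().round(1),Q[:,0].max().round(1),'y',Q[:,1].min().round(1),Q[:,1].max().round(1))
E
```

```text
(255, 172) [  2.2 -39.3 186.8]
(255, 178) [  2.1 -37.2 181.6]
(250, 178) [ -0.6 -37.1 182.3]
(261, 178) [  5.4 -36.9 183. ]
(255, 195) [  2.2 -26.1 186.5]
(255, 215) [  2.2 -13.9 187.1]
(255, 235) [  2.1  -2.4 184.6]
(255, 270) [  2.2  22.2 186.6]
w3 150 737 x -21.9 26.3 y -19.1 19.9
w3 160 364 x -20.4 25.0 y -19.1 19.9
w3 170 193 x -8.7 12.9 y -33.3 20.0
w3 180 3122 x -8.9 12.8 y -41.2 40.9
w3 190 377 x -11.8 15.7 y -41.2 34.6
w3 200 354 x -15.1 18.9 y -21.6 33.9
w3 210 374 x -18.5 22.2 y -21.8 14.0
w3 220 417 x -21.5 25.1 y -21.8 17.5
w3 230 6 x -16.0 22.3 y -21.3 -21.1
s3 150 70 x -13.9 27.9 y -12.7 24.0
s3 160 50 x -7.2 27.0 y -15.1 23.4
s3 170 42 x -7.0 19.4 y -16.7 23.9
s3 180 100 x -6.4 15.0 y -36.7 45.2
s3 190 120 x -8.4 18.3 y -39.7 45.4
s3 200 67 x 2.0 20.1 y -34.9 44.5
s3 210 66 x 15.1 22.7 y -17.9 25.1
s3 220 66 x -16.8 26.0 y -17.9 24.1
s3 230 36 x -17.9 27.8 y -16.6 24.7
```

Spindle is at tool (1.9, 0, 191) mm and the jaws are symmetric about it, so the clip is square to the tool. I'll use tool point (1.9, 0, 213), 22 mm below the spindle, as the point to bring to the edge's middle.

```bash
sed -i "s/\[0,0,155.\]/[1.9,0,213.]/" go.py; python3 go.py .525 -.228 .225 .285
```

```text
t 6.48 pos [0.4616 0.2021 0.4408] toolyaw 0.104 toolz [ 0.035 -0.009 -0.999] q [ 0.28  0.13 -0.83  1.88  0.14  1.15 -0.5 ]
tool delta mm [  9.4 431.6   8.8] turn -0.181 alt 2.96 F [-0.4 -1.  -1.2] w 0.0207
```

Call:
{"fn": "drive_tool", "kwargs": {"steps": "0 15 -3 0;0 25 -3 0;0 32 -3 0;0 32 0 0;0 32 0 0"}}

```text
time: 6.9
eef_pos: [0.4714, 0.0715, 0.445]
ee_rot: [3.129, 0.197, 0.036]
force: [-0.3, -0.7, -1.5]
gripper_width: 0.0207
```

Call:
{"fn": "drive_tool", "kwargs": {"steps": "0 32 0 0;0 32 0 0;0 32 0 0;0 32 0 0;0 32 0 0"}}

```text
time: 7.32
eef_pos: [0.4872, -0.0951, 0.4364]
ee_rot: [3.131, 0.201, 0.009]
force: [0.4, 0.3, -0.9]
gripper_width: 0.021
```

```bash
python3 go.py .525 -.228 .225 .285
```

```text
t 7.32 pos [ 0.4872 -0.0951  0.4364] toolyaw 0.128 toolz [ 0.006 -0.003 -1.   ] q [ 0.65  0.1  -0.57  1.9   0.06  1.15  0.19]
tool delta mm [ 17.4 135.8  -0.9] turn -0.157 alt 2.985 F [ 0.4  0.3 -0.9] w 0.021
```

Call:
{"fn": "drive_tool", "kwargs": {"steps": "3 30 -3 -0.03;3 30 0 -0.03;3 25 0 -0.03;4 15 0 -0.03;3 8 0 -0.03"}}

```text
time: 7.73
eef_pos: [0.5161, -0.2126, 0.4275]
ee_rot: [-3.111, -0.426, 0.023]
force: [0.0, 0.7, -0.9]
gripper_width: 0.0205
```

Call:
{"fn": "drive_tool", "kwargs": {"steps": "0 0 0 0;0 0 0 0;0 0 0 0"}}

```text
time: 7.98
eef_pos: [0.5143, -0.2155, 0.4211]
ee_rot: [-3.106, -0.416, 0.038]
force: [0.6, 0.8, -0.9]
gripper_width: 0.021
```

```bash
python3 go.py .525 -.228 .19 .285; python3 -c "
from h import *
p,d,ci=cap('wrist'); W=cloud(d,ci); s=arm.observe(); Rm=R.from_rotvec(s['ee_rot']).as_matrix()
cv2.imwrite('pics/w4.png',p[:,:,::-1]); np.savez('pics/w4',p=p,W=W)
P=W.reshape(-1,3); P=P[np.isfinite(P).all(1)]
A=(np.hypot(P[:,0]-.525,P[:,1]+.228)<.09)
T=(P-s['eef_pos'])@Rm*1000
for lo,hi in[(.144,.156),(.0,.05)]:
  m=A&(P[:,2]>lo)&(P[:,2]<hi); Q=P[m]
  c,z,a=cv2.minAreaRect((Q[:,:2]*1000).astype(np.float32)); print(lo,len(Q),np.round(c,1),np.round(z,1),round(a,1),np.percentile(Q[:,2],[50,95]))
m=(abs(T[:,0])<40)&(abs(T[:,1])<60)
for lo in (180,190,200,210,220):
  Q=T[m&(T[:,2]>=lo)&(T[:,2]<lo+10)]; print(lo,len(Q),Q.min(0).round(1),Q.max(0).round(1))
"
```

```text
t 7.98 pos [ 0.5143 -0.2155  0.4211] toolyaw 0.267 toolz [-0.025  0.004 -1.   ] q [ 0.75  0.24 -0.49  1.78  0.12  1.18  0.49]
tool delta mm [10.4 17.3 17.7] turn -0.018 alt 3.123 F [ 0.6  0.8 -0.9] w 0.021
0.144 372 [ 513.6 -190.2] [ 5.6 52.4] 16.6 [0.15041127 0.15150149]
0.0 8700 [ 524.8 -221.2] [179.5 166. ] 1.1 [0.0159294  0.04268339]
180 1979 [-10.8 -39.7 180. ] [ 10.9  42.  190. ]
190 1470 [-12.6 -39.8 190. ] [ 12.2  35.8 200. ]
200 341 [-16.  -37.9 200. ] [ 15.6  35.4 210. ]
210 377 [-19.6 -20.1 210. ] [ 18.8  13.5 220. ]
220 410 [-23.  -20.2 220. ] [ 22.1  18.3 230. ]
```

View pics/w4.png

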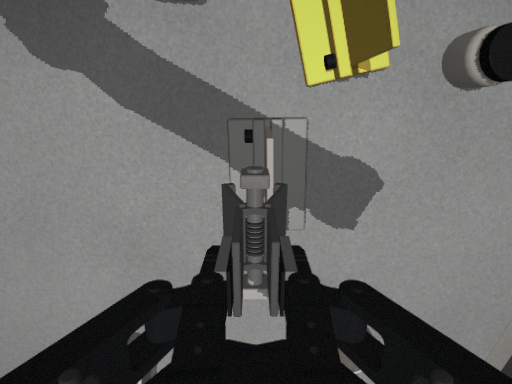

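The plate shows at (270,165), running under the clip and parallel to it. The far part of the edge implies its middle is at (0.525, -0.227, 0.150) with yaw 0.29, which agrees with the first measurement. The arm was still settling during that capture, so I'll centre the clip first, then measure it against the plate while still.

Call:
{"fn": "drive_tool", "kwargs": {"steps": "5 9 0 -0.02;5 8 0 0;0 0 0 0;0 0 0 0;0 0 0 0"}}

```text
time: 8.45
eef_pos: [0.5302, -0.2259, 0.4205]
ee_rot: [-3.099, -0.46, 0.038]
force: [0.4, -0.2, -1.4]
gripper_width: 0.0205
```

Call:
{"fn": "drive_tool", "kwargs": {"steps": "0 0 0 0;0 0 0 0;0 0 0 0;0 0 0 0;0 0 0 0"}}

```text
time: 8.87
eef_pos: [0.5303, -0.2248, 0.4212]
ee_rot: [-3.099, -0.462, 0.037]
force: [0.5, -0.6, -1.3]
gripper_width: 0.0205
```

```bash
cat > m.py <<'E'
from h import *
s=arm.observe(); Rm=R.from_rotvec(s['ee_rot']).as_matrix()
p,d,ci=cap('wrist'); W=cloud(d,ci); print('drift',arm.observe()['eef_pos']-s['eef_pos'])
P=W.reshape(-1,3); P=P[np.isfinite(P).all(1)]
T=(P-s['eef_pos'])@Rm*1000
A=(np.hypot(P[:,0]-.525,P[:,1]+.228)<.09)&(P[:,2]>.144)&(P[:,2]<.156)&((T[:,1]<-46)|(abs(T[:,0])<6))
Q=P[A]; c,z,a=cv2.minAreaRect((Q[:,:2]*1000).astype(np.float32)); print('plate',len(Q),np.round(c,1),np.round(z,1),round(a,1),'tool frame',T[A].min(0).round(1),T[A].max(0).round(1))
m=(abs(T[:,0])<40)&(abs(T[:,1])<60)
for lo in (150,160,180,190,200,210,220):
  Q=T[m&(T[:,2]>=lo)&(T[:,2]<lo+10)]
  if len(Q): print(lo,len(Q),Q.min(0).round(1),Q.max(0).round(1))
Q=T[m&(abs(T[:,1]+36)<3)&(abs(T[:,0])<7)]; print('cheek top z',np.median(Q[:,2]))
Q=T[m&(abs(T[:,1])<25)&(abs(T[:,0])<3)&(T[:,2]>170)&(T[:,2]<200)]; print('spindle top z',np.median(Q[:,2]))
E
python3 go.py .525 -.228 .15 .287; python3 m.py
```

```text
t 8.87 pos [ 0.5303 -0.2248  0.4212] toolyaw 0.296 toolz [-0.025  0.004 -1.   ] q [ 0.74  0.28 -0.49  1.73  0.14  1.19  0.51]
tool delta mm [-1.8  4.6 58.2] turn 0.009 alt -3.132 F [ 0.5 -0.6 -1.3] w 0.0205
drift [ 3.78695509e-06 -2.66705465e-05  1.80143719e-06]
plate 357 [ 511.4 -182.7] [ 5.8 36.3] 17.0 tool frame [ -2.6 -60.8 269.5] [  3.3 -24.5 275.7]
150 814 [-23.9 -18.4 150. ] [ 24.2  21.5 160. ]
160 537 [-23.6 -18.5 160. ] [ 23.9  20.6 170. ]
180 1866 [-11.  -40.1 180. ] [ 10.8  41.6 190. ]
190 1581 [-12.8 -40.3 190. ] [ 12.   35.2 200. ]
200 346 [-16.2 -38.4 200. ] [ 15.4  34.9 209.9]
210 376 [-19.7 -20.7 210. ] [ 18.6  13.2 220. ]
220 406 [-23.2 -20.9 220. ] [ 22.2  16.8 230. ]
cheek top z 186.47509310927165
spindle top z 189.6466363781067
```

Now stationary: the clip's centre is at tool x -0.4, y +1 with the spindle at z 195. The plate edge is at x +0.4, with its middle at y +4 and z 271. So I move 54 mm along tool z for 22 mm under the spindle, in stages.

Call:
{"fn": "drive_tool", "kwargs": {"steps": "0.5 3 6 0;0 0 8 0;0 0 8 0;0 0 0 0;0 0 0 0"}}

```text
time: 9.33
eef_pos: [0.5308, -0.228, 0.3963]
ee_rot: [-3.099, -0.462, 0.039]
force: [-0.1, 0.2, -1.3]
gripper_width: 0.0207
```

```bash
sed -i "s/\[1.9,0,213.\]/[-0.4,1,217.]/" go.py; python3 go.py .525 -.228 .1505 .29; python3 m.py
```

```text
t 9.33 pos [ 0.5308 -0.228   0.3963] toolyaw 0.296 toolz [-0.026  0.005 -1.   ] q [ 0.74  0.3  -0.48  1.76  0.15  1.15  0.51]
tool delta mm [ 0.5  0.3 28.9] turn 0.006 alt -3.136 F [-0.1  0.2 -1.3] w 0.0207
drift [-2.50821519e-04 -2.55672991e-05 -3.09255016e-04]
plate 391 [ 511.3 -181.3] [ 5.7 34. ] 16.8 tool frame [ -2.3 -64.4 244.4] [  3.6 -30.4 253. ]
150 814 [-23.9 -18.2 150. ] [ 24.5  20.7 160. ]
160 532 [-23.6 -18.3 160. ] [ 23.9  20.7 169.9]
180 1859 [-11.  -40.3 180. ] [ 10.8  41.5 190. ]
190 1588 [-12.8 -40.4 190. ] [ 11.9  35.6 199.8]
200 346 [-16.2 -38.5 200. ] [ 15.3  34.9 210. ]
210 376 [-19.6 -20.8 210. ] [ 18.6  13.4 220. ]
220 403 [-23.2 -20.8 220. ] [ 21.9  18.  230. ]
cheek top z 186.75062621654996
spindle top z 189.64703247086217
```

Both estimates agree within 1 mm, so I descend the last 29 mm slowly.

Call:
{"fn": "drive_tool", "kwargs": {"steps": "1 0 6 0;0 0 7 0;0 0 7 0;0 0 6 0;0 0 0 0"}}

```text
time: 9.8
eef_pos: [0.531, -0.2275, 0.3675]
ee_rot: [-3.099, -0.462, 0.039]
force: [-0.4, -0.2, -0.7]
gripper_width: 0.0204
```

Call:
{"fn": "drive_tool", "kwargs": {"steps": "0 0 0 0;0 0 0 0;0 0 0 0"}}

```text
time: 10.05
eef_pos: [0.5309, -0.2273, 0.3666]
ee_rot: [-3.098, -0.462, 0.041]
force: [1.0, 0.3, -0.7]
gripper_width: 0.0205
```

```bash
python3 go.py .525 -.228 .1505 .29; python3 m.py; python3 -c "
from h import *
p,d,ci=cap('wrist'); q,d,ci=cap('scene')
cv2.imwrite('pics/w5.png',np.hstack([cv2.resize(p[60:384,100:400],(400,432)),cv2.resize(q[130:250,110:230],(400,432),interpolation=3)])[:,:,::-1])"
```

```text
t 10.05 pos [ 0.5309 -0.2273  0.3666] toolyaw 0.296 toolz [-0.027  0.005 -1.   ] q [ 0.73  0.33 -0.48  1.78  0.17  1.09  0.49]
tool delta mm [-0.1  0.8 -0.8] turn 0.006 alt -3.136 F [ 1.   0.3 -0.7] w 0.0205
drift [ 1.83867350e-05 -1.13485268e-05  1.04492480e-04]
plate 464 [ 524.7 -227.3] [  5.8 129.9] 16.7 tool frame [ -3.8 -63.8 214.2] [  2.5  66.  222.9]
150 814 [-23.9 -18.2 150. ] [ 24.4  21.3 160. ]
160 542 [-23.7 -18.4 160. ] [ 23.8  21.2 170. ]
180 1871 [-11.1 -40.3 180.2] [ 10.8  42.1 190. ]
190 1577 [-12.7 -40.6 190. ] [ 12.   35.5 200. ]
200 348 [-16.3 -38.5 200. ] [ 15.3  35.2 210. ]
210 744 [-19.7 -60.  210. ] [ 18.6  12.7 220. ]
220 405 [-23.3 -21.1 220.1] [ 21.8  17.7 230. ]
cheek top z 186.41666462506663
spindle top z 189.68721945427347
```

View pics/w5.png

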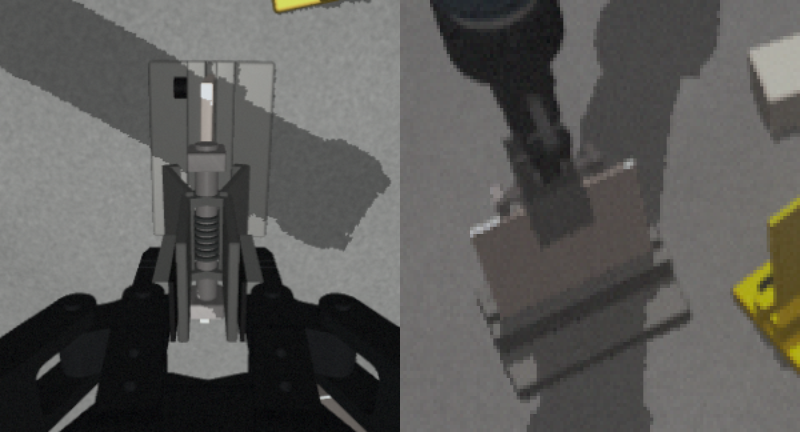

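The clip straddles the plate, centred to about 1 mm and square, with no contact force showing. Handing in.

```bash
python3 -c "
from h import *
print(arm.sign_off()); s=arm.observe(); print(s['time'],s['force'],s['gripper_width'])"
```

```text
the job is handed in; nothing more can be done
None
the job is handed in; nothing more can be done
```

The clip is held squeezed open astride the middle of the grey stand's plate, and I handed the job in like that about 10 s into the 42 s limit. I took it from its rest by the wings and kept clear of the yellow look-alike and the bystanders.

My last check was a wrist-camera measurement with the arm still:

| Check | Measured |
|---|---|
| Clip centre from the plate's mid-plane | within 1 mm |
| Clip centre from the edge's middle, along the edge | within 1 mm |
| Square to the plate | within 0.01 rad |
| Tilt from vertical (from the tool) | about 0.03 rad |
| Spindle above the edge | about 22 mm |
| Jaw tips below the edge (from the given clip size) | about 19 mm |
| Finger opening (wings at their stop) | 20.5 mm |
| Force on the tool | at noise level, so no sign of contact |

- **Disagreement:** an early reading of the clip's place in the fingers was 2–4 mm off because the arm was still settling. I measured again while still and used those numbers.
- **Not checked:** I did not measure the jaw angles or the tip clearances to the plate faces directly. Both follow from the wings standing at their stop. I did not look at the bystanders again at the end.

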